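# Set the shaker's speed selector by clicks and start it

### The arm

A 6-joint arm with a two-finger parallel gripper is mounted at the origin on a cart in front of the work surface, level with it; the furniture and walls round the work are solid. World frame = base frame: x ahead of the robot, y to its left, z up, the work surface at z = 0. Lengths are in m, angles in rad, forces in N, time in s.
With the tool pointing down it reaches from about 0.4 to 0.825 m from the base axis. Payload 7 kg.
Tool frame: the origin (TCP) lies at the very end of the fingers, on their centre line; the grasp point (between the pads) lies 19 mm behind it (env.tcp_to_grasp is the distance from the TCP to the grasp point, in m); z points along the fingers, y is the line along which they close (so a half turn about z gives the same grasp; the last joint's range is limited). The gripper opens to 85 mm and grips with 20 to 120 N. Pads are 22 mm wide; open, the fingers measure 114 mm over their backs; the gripper's body (76 mm by 85 mm) begins 54 mm behind the grasp point. The pads swing forward as they close: fully open they stand 13 mm farther back than shut.
Start: joints at [0.288, 0.359, 0.012, 0, -1.224, -0.288], TCP at [0.675, -0, 0.202] pointing down, gripper open.
Joint ranges: [-3.07, 3.07], [-1.43, 2.12], [-1.02, 1.25], [-3.03, 1.67], [-3.05, -0], [-3.03, 3.03]. Speed limits (rad/s): [2.39, 2.39, 3.01, 3.14, 3.14, 3.14].

### API

Orientations are given as a unit quaternion [w, x, y, z].
In Python, from workcell import env gives the robot as it stands.
- The arm moves only by the tool send_rows, never from a script. Its argument "commands" is a list of rows, each a list of 2 entries, a list of its own where there are three numbers: the shift along the tool's x, y, z in units of 5 cm (1.0 is 5 cm), then the turn, a rotation vector about the tool's x, y, z in units of 0.08 rad (1.0 is 0.08 rad). A call has 1 to 12 rows; each row shifts and turns the commanded pose from where the row before left it, along the tool's axes as they then stand; what a row does not reach is not made up. A row lasts 1/10 s, in which the tool goes at most 50 mm and 8.59 degrees, less where a joint would pass 70% of its speed; a pose out of reach is approached as far as the arm can. A call with a number of a shift or a turn outside -1 to 1 is refused whole. A call with a gripper value outside its range is refused whole. "claw" is the closure, from -1 (fully open) to 1 (shut), set as the call begins (left out, the last holds). The fingers move at their own pace and stop on an object; "grip_force" is the grip in N (left out, the last holds). Time passes only in rows, so rows that do not move let the fingers close. It gives the time, the measured TCP pose, the force, the opening and the grip force at its end, in the units of the state.
- env.read_state(): the state, without advancing time (a new reading comes with each control period).
- env.camera(name): name is "scene" or "side" or "wrist"; returns the picture (480x640x3 uint8, red, green, blue); there is no depth.
- env.camera_model(name): a dict with "fx", "fy", "cx", "cy" (pixels), "k1" (the pictures are not rectified: a ray, as slopes to the right and down, at radius r is drawn at 1 + k1 r^2 times it, then the intrinsics apply), "position" and "attitude" of the camera in the world. Camera axes: x right, y down, z forward; pixel columns grow to the right and rows downward; lengths in m; the calibration is good to about 2 mm. A picture is of the moment at which its call begins: read the wrist's pose just before it. camera_model takes no time and is no camera call; for the wrist camera it gives the pose at the moment of the call.
- env.close_job(): hands the job in; it is judged then, once.
The state is a dict: "time": time; "qpos": joint angles; "joint_velocities": joint speeds; "tau": joint torques, N m; "eef_pos": TCP position; "eef_rot": TCP orientation; "contact_force": force on the tool from outside, world axes, zero at the start; "moment": the same for the moment, N m; "gripper_width": finger opening in m; "finger_force": force on a finger pad.
Only numpy, scipy, OpenCV 4.12 (cv2) and the standard library are available. Lean on these libraries where they do the work, as an engineer would, in place of code of your own. Each camera call takes 0.05 s, during which the arm holds its last target. There are 200 camera calls.

### The job

Two covered petri dishes of tissue sections are waiting on the orbital shaker. Without grasping anything, push the black speed lever round lightly with a fingertip, click by click, until it rests on the fifth speed mark clockwise from the off ring, and only then press the green start button fully down and let it come up again. Leave the dishes and everything else on the bench where they stand.

Things in the scene. Friction and masses are not known exactly. Their poses are not given: they have to be found in the camera images.
- shaker: Orbital shaker, fixed: light grey housing, 338 mm deep (x) and 320 mm wide (y), sloped control panel in front, black-matted platform behind. Origin: centre of its underside, on the bench; x points from panel to back, z up. The mat's top is 110 mm above the bench; the platform begins 16 mm in front of the origin; nothing on it stands higher than 126 mm.
- panel: Control panel of the shaker, a dark plate 136 x 300 mm that slopes 10 degrees down to the front. Origin: middle of its surface, 98 mm in front of the shaker's origin and 85 mm above the bench; z square out of the panel, x up the slope to the back, y to the left. Its right half has a blank display and small lamps, at most 6 mm proud.
- dial_centre (a point): On the panel's surface on the selector's axis, 62 mm left of the panel's middle; axes as the panel's. White marks round it at 59 to 69 mm radius: a small ring (off), then clockwise from above seven bars that grow wider (speeds 1 to 7), 30 degrees apart. The ring lies 105 degrees counterclockwise from x (left), bar 5 45 degrees clockwise from x.
- speed_selector: The turning part of the speed selector: a black lever with a white line on top and a rounded end, 13 mm wide, from a hub of 18 mm radius out to 52.5 mm from the axis, filling the heights 9 to 27 mm above the panel. Origin: on the axis at the panel's surface (as dial_centre); x points along the lever to its end, z square out of the panel.
- lever_tip (a point): Point on top of the lever, on its centre line, 46 mm from the axis and 27 mm above the panel.
- selector_angle (a joint): Selector angle, rad: 0 on the off ring, growing clockwise seen from above by 0.5236 (30 degrees) a speed, to 3.665 (speed 7); stops at both ends. It clicks: it rests on a mark, holds until pushed with about 0.1 N m (2 to 3 N at the lever's outer half) and, once past the middle between two marks, jumps to the next by itself. It starts at off, speed 1 or speed 2.
- start_button_top (a point): Centre of the top face of the green start button, moving with it; 18 mm above the panel when up; axes as the panel's. The button is a green disc of 28 mm diameter in a steel collar of 44 mm diameter and 12 mm height, on the panel's right half, 150 mm to the right of the dial centre.
- start_button (a joint): Travel of the green start button, m: 0 up, 0.006 fully down (its spring needs 1.5 N to start and 5 N at the bottom); it springs back when let go.
- petri_0: Covered clear petri dish, 61 mm across, 15 mm high, loose on the left of the shaker's platform. Origin: centre of its underside. Leave it alone.
- petri_1: The same, loose on the right of the platform. Leave it alone.
- tape_roll: Blue roll of tape lying flat, 72 mm across, 18 mm high, on the bench to the left. Leave it alone.
- marker_red: Red marker pen, 138 mm long, lying on the bench at the left front. Leave it alone.
- pen_blue: Blue pen, 142 mm long, lying on the dark green lab book at the right. Leave it alone.
- reagent_amber: Amber bottle with black cap, 56 mm across, 112 mm high, on the bench to the right. Leave it alone.
- reagent_white: White bottle with blue cap, 52 mm across, 107 mm high, on the bench to the right. Leave it alone.
- timer: White bench timer, 40 x 68 x 62 mm, on the bench to the right. Leave it alone.
- slide_box_brown: Closed dark brown slide box, 52 x 72 x 22 mm, on the bench to the left. Leave it alone.

How it is judged:
By the outcome, as a careful person would: the job done as asked, in the order asked, and still so for the second after the job is handed in, with the robot touching nothing.
It also fails if it takes over 56 s, if anything falls off the work surface, if the arm or the gripper's body presses on something with over 40 N, if the wrist force passes 120 N, or if a joint passes its speed limit or range.

## Working session

There is one attempt and no reset: what is moved stays moved. The work goes in short steps, Python scripts to look and compute and a tool call to move; the robot and the scene stay as the last step left them, time stands still between calls to the robot, and variables do not carry over. Pictures are saved under pics/ and viewed, at most 10 in all, crops included, and the job is handed in when it is done.

Besides the shell and the picture viewer there is one more tool, called after "Call:" as name(argument=value, ...) on one line, values as JSON. send_rows: Moves the arm, as the interface text tells. Its arguments: {"type":"object","properties":{"commands":{"type":"array","items":{"type":"array"}},"claw":{"type":"number"},"grip_force":{"type":"number"}},"required":["commands"]}

```bash
mkdir -p pics; ls; python3 - <<'E'
from workcell import env
import cv2,numpy as np
s=env.read_state();print(s['time'],s['eef_pos'],s['eef_rot'],s['gripper_width'])
for n in['scene','side','wrist']:
    m=env.camera_model(n);print(n,m)
    cv2.imwrite(f'pics/{n}0.png',env.camera(n)[:,:,::-1])
E
```

```text
pics
0.0 [ 6.74492321e-01 -1.00691632e-05  2.01271535e-01] [-6.24906009e-04 -7.07080974e-01  7.07132116e-01  5.24653799e-04] 0.08548360375274038
scene {'fx': 451.3586575886892, 'fy': 451.3586575886892, 'cx': 322.0917629859943, 'cy': 237.27912524669802, 'k1': 0.026607974634369695, 'position': array([-0.09999435, -0.53818132,  0.80542868]), 'attitude': array([-0.38171167,  0.8085483 , -0.40641621,  0.18807366])}
side {'fx': 596.691969981158, 'fy': 596.691969981158, 'cx': 318.0158622287404, 'cy': 235.69959819104608, 'k1': 0.05059651791918273, 'position': array([1.01899212, 0.80663011, 1.32012838]), 'attitude': array([-0.07735284,  0.22625622,  0.91759487, -0.31755995])}
wrist {'fx': 339.2569118079046, 'fy': 339.2569118079046, 'cx': 321.165646585511, 'cy': 240.7005159558109, 'k1': -0.0505478097636255, 'position': array([ 0.67393966, -0.06685703,  0.37212967]), 'attitude': array([-1.07047684e-03,  1.74433709e-04,  9.91207377e-01,  1.32313112e-01])}
```

View pics/scene0.png

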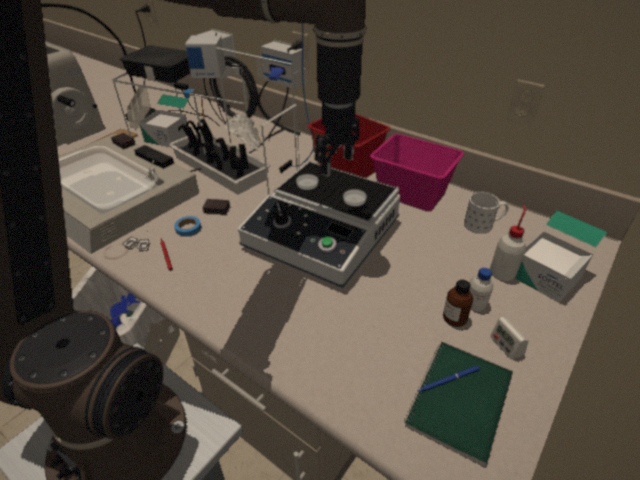

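View pics/side0.png

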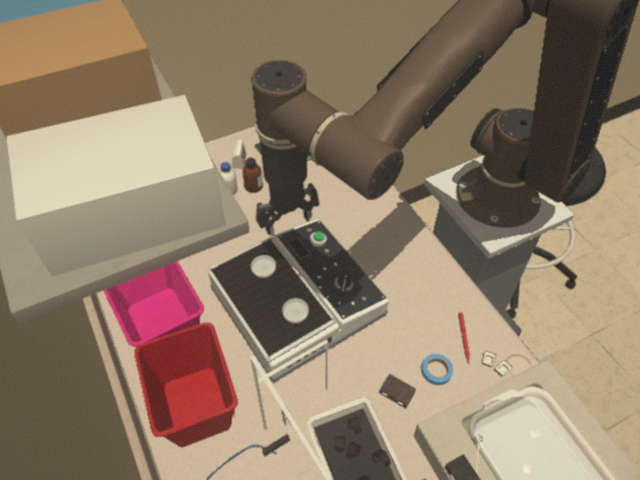

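View pics/wrist0.png

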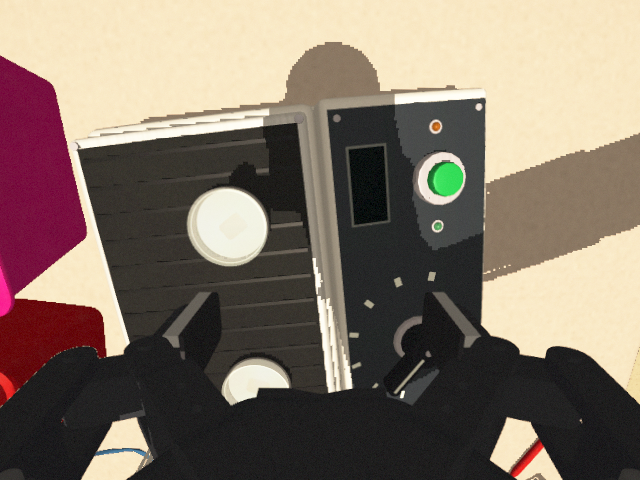

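The scene and side views show the shaker near x≈0.65 with a yaw of a few degrees. In the wrist view the green button is at (446,180). The bars for speeds 7 to 2 are at about (432,277), (398,282), (369,304), (354,335), (356,366) and (376,387). The lever lies around (405,375), partly hidden by a finger.

```bash
cat > h.py <<'E'
import numpy as np,cv2
from scipy.spatial.transform import Rotation as R
from scipy.optimize import least_squares
q2R=lambda q:R.from_quat(np.roll(q,-1))
def K(m): return np.array([[m['fx'],0,m['cx']],[0,m['fy'],m['cy']],[0,0,1]]),np.array([m['k1'],0,0,0,0.])
def proj(m,P):
    c=q2R(m['attitude']).inv().apply(np.atleast_2d(P)-m['position']); k,d=K(m)
    return cv2.projectPoints(c,np.zeros(3),np.zeros(3),k,d)[0][:,0]
def ray(m,uv):
    k,d=K(m);n=cv2.undistortPoints(np.float64(uv).reshape(-1,1,2),k,d)[:,0]
    return q2R(m['attitude']).apply(np.c_[n,np.ones(len(n))])
def panel(p): # p = x,y,yaw of shaker origin
    Rz=R.from_euler('z',p[2]); o=np.array([p[0],p[1],0])+Rz.apply([-.098,0,.085])
    return o,Rz*R.from_euler('y',-np.radians(10))
def p2w(p,P):
    o,r=panel(p); return o+r.apply(P)
def w2p(p,P):
    o,r=panel(p); return r.inv().apply(np.atleast_2d(P)-o)
def onplane(p,m,uv,h):
    o,r=panel(p);d=ray(m,uv);n=r.apply([0,0,1]);q=o+h*n
    return w2p(p,m['position']+d*(((q-m['position'])@n)/(d@n))[:,None])
E
cat > m.py <<'E'
from h import *
from workcell import env
mods={n:env.camera_model(n) for n in('scene','side','wrist')}
def cent(im,mask,lo=1):
    n,l,s,c=cv2.connectedComponentsWithStats(mask.astype(np.uint8));i=1+np.argmax(s[1:,4]);return c[i],s[i]
obs=[]
for n in mods:
    im=cv2.imread(f'pics/{n}0.png');hsv=cv2.cvtColor(im,cv2.COLOR_BGR2HSV)
    mk=cv2.inRange(hsv,(55,130,90),(75,255,255))
    if n=='scene': mk[:200]=0;mk[280:]=0;mk[:,360:]=0
    c,s=cent(im,mk);print(n,c,s);obs.append((n,c,[0,-.088,.017]))
im=cv2.imread('pics/wrist0.png');g=im.min(2);sub=(g>110).astype(np.uint8)
cnt,l,s,c=cv2.connectedComponentsWithStats(sub)
ang=dict(zip([(432,277),(398,282),(369,304),(354,335),(356,366)],[-105,-75,-45,-15,15]))
for k,a in ang.items():
    i=1+np.argmin(np.hypot(*(c[1:]-k).T));print(a,c[i],s[i,4])
    a=np.radians(a);obs.append(('wrist',c[i],[.064*np.cos(a),.062+.064*np.sin(a),.0005]))
f=lambda p:np.concatenate([(proj(mods[n],p2w(p,P))[0]-c) for n,c,P in obs])
r=least_squares(f,[.72,0,0.1],loss='soft_l1');p=r.x
print(p,np.degrees(p[2]));print(f(p).reshape(-1,2).round(1))
np.save('p.npy',p)
print('dial',p2w(p,[0,.062,0]),'btn',p2w(p,[0,-.088,.018]))
for n in('scene','side','wrist'):
    print(n,[ (k,proj(mods[n],p2w(p,[.046*np.cos(a),.062+.046*np.sin(a),.027])).round()) for k,a in ((0,np.radians(105)),(1,np.radians(75)),(2,np.radians(45)))])
a=cv2.imread('pics/scene0.png')[185:255,235:345];b=cv2.imread('pics/side0.png')[250:320,300:410]
a=cv2.resize(a,None,fx=5,fy=4.2,interpolation=3);b=cv2.resize(b,None,fx=5,fy=4.2,interpolation=3)
cv2.imwrite('pics/crop.png',np.clip(np.vstack([a,b])*1.5,0,255))
E
python3 m.py
```

```text
scene [326.44 240.6 ] [323 237   8   8  50]
side [318.28947368 235.55263158] [315 233   8   6  38]
wrist [445.01700319 178.46333688] [428 162  35  34 941]
-105 [431.33333333 276.        ] 57
-75 [397.52941176 281.74509804] 51
-45 [368.65909091 303.59090909] 44
-15 [353.57575758 334.57575758] 33
15 [355.68 365.12] 25
[0.68293572 0.05201173 0.04142567] 2.3735159393392573
[[  2.3  -2.8]
 [ -3.1   2. ]
 [-13.6   5.5]
 [  3.9   2. ]
 [  3.8   0.2]
 [  2.2  -1.1]
 [ -0.1  -1.4]
 [ -1.7  -0.9]]
dial [0.58245214 0.10989998 0.085     ] btn [ 0.58554123 -0.04010078  0.10272654]
scene [(0, array([[264., 212.]])), (1, array([[269., 206.]])), (2, array([[278., 202.]]))]
side [(0, array([[360., 288.]])), (1, array([[352., 292.]])), (2, array([[342., 291.]]))]
wrist [(0, array([[438., 395.]])), (1, array([[414., 399.]])), (2, array([[393., 392.]]))][ WARN:0@0.511] global loadsave.cpp:1063 imwrite_ Unsupported depth image for selected encoder is fallbacked to CV_8U.
```

View pics/crop.png

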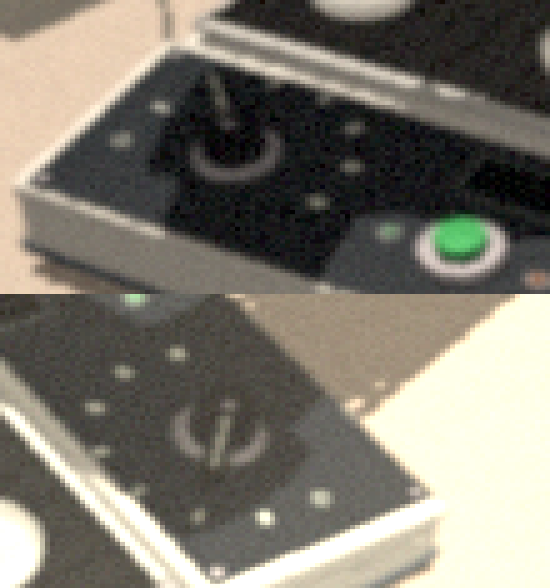

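The crops (scene on top, side below) show the lever covering bar 2. Bar 1 and the off ring are free to its left, so it starts on speed 2. The button looks set forward of the dial's row, so I'll refit with that offset free and add the side-view marks.

```bash
cat >> m.py <<'E'
print('---- refit')
sm=np.array([(320,497),(264,517),(197,515),(138,490),(102,450),(95,407),(122,372),(177,353)])/[5,4.2]+[300,250-70]
sm-= .4
sa=[(-1)**0*(105-30*i) for i in range(8)]
bar=lambda a:[.064*np.cos(np.radians(a)),.062+.064*np.sin(np.radians(a)),.0005]
dial=[o for o in obs if o[2][2]<.01]+[('side',c,bar(a)) for c,a in zip(sm,sa)]
btn=[o for o in obs if o[2][2]>.01]
def f(p): return np.concatenate([(proj(mods[n],p2w(p,P))[0]-c) for n,c,P in dial]+[(proj(mods[n],p2w(p,[p[3],p[4],.0175]))[0]-c) for n,c,P in btn])
r=least_squares(f,[.72,0,.1,-.03,-.088],loss='soft_l1');p=r.x;print(p,np.degrees(p[2]));print(f(p).reshape(-1,2).round(1).tolist())
np.save('p.npy',p);print('dial',p2w(p,[0,.062,0]),'btn',p2w(p,[p[3],p[4],.018]))
for n in('scene','side'):
    print(n,[proj(mods[n],p2w(p,[.046*np.cos(np.radians(a)),.062+.046*np.sin(np.radians(a)),.027])).round(1).tolist() for a in (105,75,45)])
for uv in[(337,118),(479,107)]: print('screw',onplane(p,mods['wrist'],[uv],.001))
E
python3 m.py | sed -n '/refit/,$p'
```

```text
---- refit
[ 0.68592237  0.05579118  0.09720703 -0.02029051 -0.08851818] 5.569552618979651
[[0.5, -0.6], [0.2, -0.6], [-0.4, -0.4], [-0.8, 0.1], [-0.5, 0.4], [0.4, 0.2], [0.8, 0.5], [0.7, 0.4], [0.2, 0.4], [-0.1, 0.3], [0.4, 0.0], [0.8, -0.2], [0.4, -0.1], [0.7, 1.3], [0.2, 0.0], [-0.1, 0.2]]
dial [0.58236767 0.10798719 0.085     ] btn [ 0.57397724 -0.04406312  0.09920313]
scene [[[263.8, 212.4]], [[269.1, 206.6]], [[277.2, 202.9]]]
side [[[360.4, 287.0]], [[352.6, 290.6]], [[342.8, 290.2]]]
screw [[ 0.06035025 -0.14273608  0.001     ]]
screw [[-0.06165398 -0.1427668   0.001     ]][ WARN:0@0.557] global loadsave.cpp:1063 imwrite_ Unsupported depth image for selected encoder is fallbacked to CV_8U.
```

```bash
cat > plan.py <<'E'
from h import *
from workcell import env
import sys
p=np.load('p.npy')
def pose(xl,yl,h,th): # lever frame at angle th(deg from panel x)
    o,r=panel(p);L=R.from_euler('z',np.radians(th))
    pos=o+r.apply(np.array([0,.062,0])+L.apply([xl,yl,h]))
    M=(r*L).as_matrix();return pos,R.from_matrix(np.c_[-M[:,1],-M[:,0],-M[:,2]])
def bpose(h,off=(0,0),th=0):
    o,r=panel(p);M=(r*R.from_euler('z',np.radians(th))).as_matrix()
    return o+r.apply([p[3]+off[0],p[4]+off[1],h]),R.from_matrix(np.c_[-M[:,1],-M[:,0],-M[:,2]])
def rel(pos,rot,fin=True):
    s=env.read_state();c=q2R(s['eef_rot'])
    print('t',round(s['time'],2),'F',s['contact_force'].round(2),'w',round(s['gripper_width'],4))
    print('turn units',((c.inv()*rot).as_rotvec()/.08).round(2),'then shift units (final axes)',(rot.inv().apply(pos-s['eef_pos'])/.05).round(3),'shift cur axes',(c.inv().apply(pos-s['eef_pos'])/.05).round(3))
    print('tcp in panel mm',(w2p(p,s['eef_pos'])*1000).round(1))
E
python3 -c "
from plan import *
rel(*pose(.045,.0175,.060,68))"
```

```text
t 0.15 F [-0.7   1.18 -1.16] w 0.0851
turn units [  2.01   1.22 -16.01] then shift units (final axes) [-3.083 -2.308  0.812] shift cur axes [-3.103  2.132  1.148]
tcp in panel mm [[100.3 -54.5 100.6]]
```

Call:
send_rows(commands=[[[0, 0, 0], [0.167, 0.1, -1]], [[0, 0, 0], [0.167, 0.1, -1]], [[0, 0, 0], [0.167, 0.1, -1]], [[0, 0, 0], [0.167, 0.1, -1]], [[0, 0, 0], [0.167, 0.1, -1]], [[0, 0, 0], [0.167, 0.1, -1]], [[0, 0, 0], [0.167, 0.1, -1]], [[0, 0, 0], [0.167, 0.1, -1]]], claw=1, grip_force=20)

```text
time: 0.95
eef_pos: [0.6747, 0.0, 0.2019]
eef_rot: [-0.015, 0.893, -0.446, 0.059]
contact_force: [0.0, 0.3, -0.1]
gripper_width: 0.0001
finger_force: 0.0
```

```bash
python3 -c "
from plan import *
rel(*pose(.045,.0175,.060,68))"
```

```text
t 0.95 F [ 0.01  0.3  -0.05] w 0.0001
turn units [ 0.85  0.25 -7.95] then shift units (final axes) [-3.086 -2.306  0.819] shift cur axes [-3.854 -0.076  0.807]
tcp in panel mm [[100.5 -54.4 100.9]]
```

Call:
send_rows(commands=[[[0, 0, 0], [0.106, 0.031, -1]], [[0, 0, 0], [0.106, 0.031, -1]], [[0, 0, 0], [0.106, 0.031, -1]], [[0, 0, 0], [0.106, 0.031, -1]], [[0, 0, 0], [0.106, 0.031, -1]], [[0, 0, 0], [0.106, 0.031, -1]], [[0, 0, 0], [0.106, 0.031, -1]], [[0, 0, 0], [0.106, 0.031, -0.95]], [[0, 0, 0], [0, 0, 0]]])

```text
time: 1.85
eef_pos: [0.6747, -0.0002, 0.202]
eef_rot: [-0.021, 0.986, -0.144, 0.084]
contact_force: [0.5, 0.2, 0.2]
gripper_width: 0.0003
finger_force: 0.0
```

Call:
send_rows(commands=[[[-0.308, -0.231, 0.08], [0, 0, 0]], [[-0.308, -0.231, 0.08], [0, 0, 0]], [[-0.308, -0.231, 0.08], [0, 0, 0]], [[-0.308, -0.231, 0.08], [0, 0, 0]], [[-0.308, -0.231, 0.08], [0, 0, 0]], [[-0.308, -0.231, 0.08], [0, 0, 0]], [[-0.308, -0.231, 0.08], [0, 0, 0]], [[-0.308, -0.231, 0.08], [0, 0, 0]], [[-0.308, -0.231, 0.08], [0, 0, 0]], [[-0.308, -0.231, 0.08], [0, 0, 0]], [[0, 0, 0], [0, 0, 0]]])

```text
time: 2.95
eef_pos: [0.5676, 0.1566, 0.1449]
eef_rot: [-0.021, 0.986, -0.144, 0.084]
contact_force: [-0.1, 0.0, -1.0]
gripper_width: -0.0
finger_force: 0.0
```

```bash
python3 -c "
from plan import *
rel(*pose(.045,.0175,.014,68))
m=env.camera_model('wrist');cv2.imwrite('pics/w1.png',env.camera('wrist')[:,:,::-1])
for a in(105,75,45):print(a,proj(m,pose(.046,0,.027,a)[0]).round())
"
```

```text
t 2.95 F [-0.06  0.03 -0.96] w -0.0
turn units [ 0.01  0.01 -0.05] then shift units (final axes) [0.013 0.027 0.934] shift cur axes [0.014 0.027 0.934]
tcp in panel mm [[  0.6 111.8  60.7]]
105 [[335. 270.]]
75 [[321. 236.]]
45 [[326. 199.]]
```

View pics/w1.png

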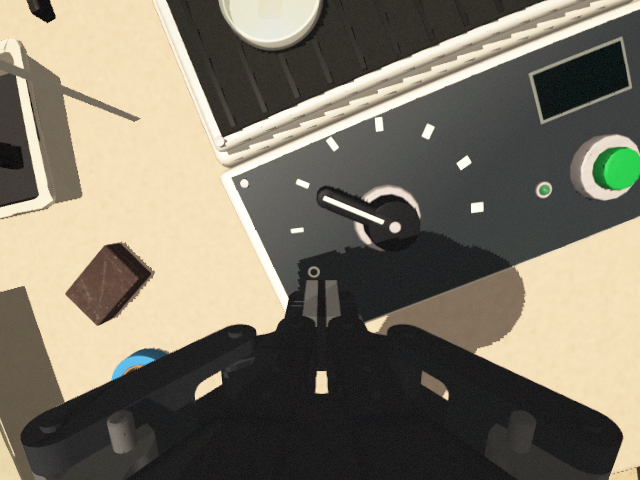

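The wrist view shows the lever end at about (325,198), exactly where speed 2 predicts (326,199). The ring is at (314,272), and the fingertips at (322,300) are clear of the lever on its counterclockwise side. Next I go down and sweep to just past the middle between speeds 2 and 3.

Call:
send_rows(commands=[[[0, 0, 0.15], [0, 0, 0]], [[0, 0, 0.15], [0, 0, 0]], [[0, 0, 0.15], [0, 0, 0]], [[0, 0, 0.15], [0, 0, 0]], [[0, 0.02, 0.15], [0, 0, 0]], [[0.01, 0, 0.15], [0, 0, 0]], [[0, 0, 0.03], [0, 0, 0]], [[0, 0, 0], [0, 0, 0]]])

```text
time: 3.8
eef_pos: [0.577, 0.1551, 0.0994]
eef_rot: [-0.021, 0.986, -0.144, 0.084]
contact_force: [-0.4, -0.6, -0.1]
gripper_width: 0.0
finger_force: 0.0
```

Call:
send_rows(commands=[[[0.073, -0.025, 0], [0, 0, 1]], [[0.073, -0.025, 0], [0, 0, 1]], [[0.073, -0.025, 0], [0, 0, 1]], [[0.073, -0.025, 0], [0, 0, 1]], [[0.037, -0.013, 0], [0, 0, 0.5]], [[0.037, -0.013, 0], [0, 0, 0.5]]])

```text
time: 4.4
eef_pos: [0.5963, 0.1531, 0.1037]
eef_rot: [-0.038, 0.937, -0.338, 0.079]
contact_force: [-0.5, 0.4, -0.6]
gripper_width: -0.0003
finger_force: 0.0
```

```bash
python3 -c "
from plan import *
rel(*pose(.045,.0175,.014,-38))"
```

```text
t 4.4 F [-0.52  0.41 -0.6 ] w -0.0003
turn units [-1.000e-02  1.000e-02  1.806e+01] then shift units (final axes) [ 0.597 -1.102  0.025] shift cur axes [1.168 0.453 0.025]
tcp in panel mm [[ 21.2 105.5  15.2]]
```

Call:
send_rows(commands=[[[0.037, -0.013, 0], [0, 0, 0.5]], [[0.037, -0.013, 0], [0, 0, 0.5]], [[0.037, -0.013, 0], [0, 0, 0.5]], [[0.037, -0.013, 0], [0, 0, 0.5]]])

```text
time: 4.8
eef_pos: [0.6033, 0.1499, 0.1049]
eef_rot: [-0.044, 0.907, -0.412, 0.076]
contact_force: [-0.3, 0.9, -0.9]
gripper_width: 0.0
finger_force: 0.0
```

Call:
send_rows(commands=[[[0.037, -0.013, 0], [0, 0, 0.5]], [[0.037, -0.013, 0], [0, 0, 0.5]], [[0.037, -0.013, 0], [0, 0, 0.5]], [[0, 0, 0], [0, 0, 0]]])

```text
time: 5.2
eef_pos: [0.6083, 0.1467, 0.1057]
eef_rot: [-0.048, 0.881, -0.465, 0.073]
contact_force: [0.2, -0.5, -0.3]
gripper_width: 0.0001
finger_force: 0.0
```

```bash
python3 -c "
from plan import *
rel(*pose(.045,.0175,.014,-38))
m=env.camera_model('wrist');cv2.imwrite('pics/w2.png',env.camera('wrist')[:,:,::-1])
for a in(45,15,-15):print(a,proj(m,pose(.046,0,.027,a)[0]).round())
"
```

```text
t 5.2 F [ 0.23 -0.45 -0.27] w 0.0001
turn units [-1.000e-02  1.000e-02  1.457e+01] then shift units (final axes) [ 0.621 -0.829  0.024] shift cur axes [1.006 0.244 0.024]
tcp in panel mm [[32.7 98.1 15.2]]
45 [[322. 279.]]
15 [[321. 233.]]
-15 [[346. 189.]]
```

View pics/w2.png

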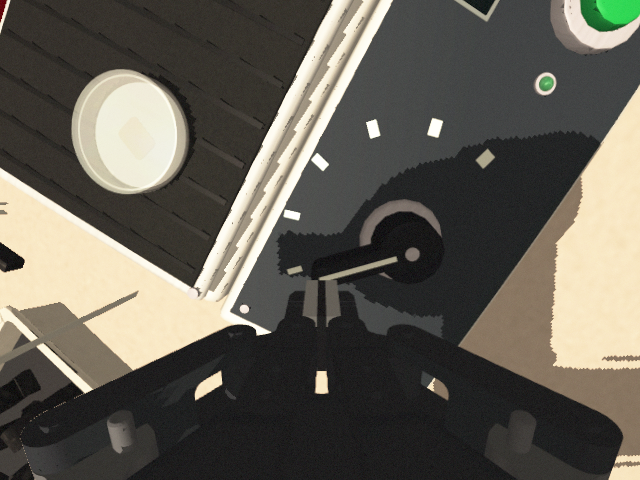

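```bash
python3 -c "
from plan import *
m=env.camera_model('wrist')
s=env.read_state();print('tcp px',proj(m,s['eef_pos']), 'axis px',proj(m,pose(0,0,.027,0)[0]))
for h in(.027,):
  P=onplane(p,m,[(412,255),(397,260),(325,278),(313,268)],h)*1000-[0,62,0];print(P.round(1),np.degrees(np.arctan2(P[:,1],P[:,0])).round(1))
im=cv2.imread('pics/w2.png')[220:340,260:460];cv2.imwrite('pics/c2.png',cv2.convertScaleAbs(cv2.resize(im,None,fx=4,fy=4,interpolation=3),alpha=1.8))
"
```

```text
tcp px [[318.90528749 275.93838426]] axis px [[411.80721203 254.41425111]]
[[-0.2  0.2 27. ]
 [ 4.9  6.  27. ]
 [31.5 31.5 27. ]
 [39.3 29.7 27. ]] [140.1  50.8  45.   37.1]
```

View pics/c2.png

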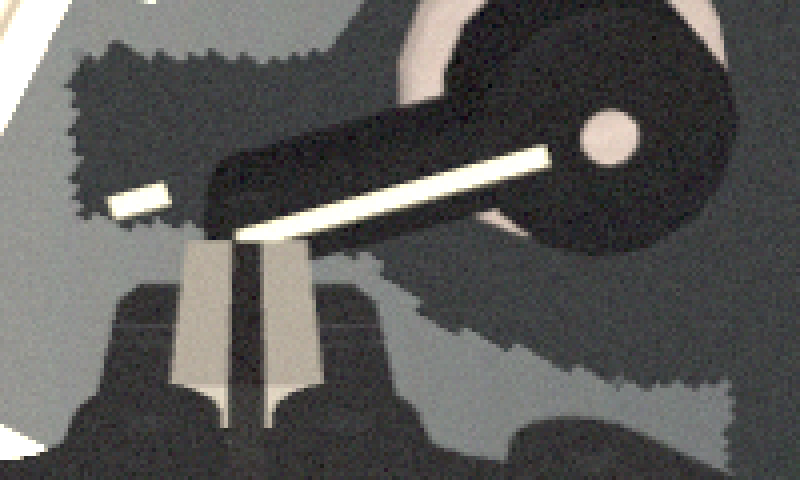

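```bash
python3 -c "
from plan import *
m=env.camera_model('wrist');s=env.read_state();T=q2R(s['eef_rot'])
print('cam in tool',T.inv().apply(m['position']-s['eef_pos']))
for hx in(0,.005,.011):
  for dz in(0,-.006,-.013,-.019): print(hx,dz,[proj(m,s['eef_pos']+T.apply([hx,y,dz]))[0].round(1).tolist() for y in(-.01,0,.01)])
"
```

```text
cam in tool [ 0.06619972  0.0011131  -0.17092321]
0 0 [[300.3, 275.9], [318.9, 275.9], [337.5, 275.9]]
0 -0.006 [[299.6, 280.1], [318.8, 280.1], [338.0, 280.1]]
0 -0.013 [[298.8, 285.3], [318.8, 285.4], [338.7, 285.3]]
0 -0.019 [[298.0, 290.2], [318.7, 290.2], [339.3, 290.2]]
0.005 0 [[300.2, 267.2], [318.9, 267.2], [337.6, 267.2]]
0.005 -0.006 [[299.5, 271.1], [318.8, 271.1], [338.2, 271.1]]
0.005 -0.013 [[298.6, 276.0], [318.7, 276.0], [338.9, 276.0]]
0.005 -0.019 [[297.8, 280.5], [318.7, 280.5], [339.5, 280.5]]
0.011 0 [[300.0, 256.5], [318.9, 256.5], [337.8, 256.5]]
0.011 -0.006 [[299.3, 260.1], [318.8, 260.1], [338.3, 260.1]]
0.011 -0.013 [[298.4, 264.6], [318.7, 264.6], [339.0, 264.6]]
0.011 -0.019 [[297.6, 268.8], [318.6, 268.8], [339.7, 268.8]]
```

The lever still points at 45° (speed 2), yet the fingertip seems to overlap it, so the finger's end may be above the lever. I'll check from the fixed cameras.

```bash
python3 -c "
from plan import *
s=env.read_state();T=q2R(s['eef_rot']);out=[]
for n in('scene','side'):
    m=env.camera_model(n);im=env.camera(n)[:,:,::-1].copy();cv2.imwrite(f'pics/{n}3.png',im)
    pr=lambda P:proj(m,P)[0]
    c=pr(s['eef_pos']);x0,y0=(c-[40,38]).astype(int);cr=cv2.resize(im[y0:y0+60,x0:x0+80],None,fx=7.5,fy=5,interpolation=3)
    cr=cv2.convertScaleAbs(cr,alpha=1.8);out.append(cr)
    for nm,P in dict(tcp=s['eef_pos'],up13=s['eef_pos']+T.apply([0,0,-.013]),levtip=pose(.046,0,.027,45)[0],axis=pose(0,0,.027,45)[0],xp=s['eef_pos']+T.apply([.011,0,0]),xm=s['eef_pos']+T.apply([-.011,0,0])).items(): print(n,nm,((pr(P)-[x0,y0]+.5)*[7.5,5]+[0,300*(len(out)-1)]).round())
cv2.imwrite('pics/c3.png',np.vstack(out))
"
```

```text
scene tcp [310. 196.]
scene up13 [304. 179.]
scene levtip [313. 182.]
scene axis [337. 241.]
scene xp [341. 195.]
scene xm [280. 197.]
side tcp [310. 494.]
side up13 [317. 477.]
side levtip [310. 473.]
side axis [333. 403.]
side xp [279. 484.]
side xm [340. 504.]
```

View pics/c3.png

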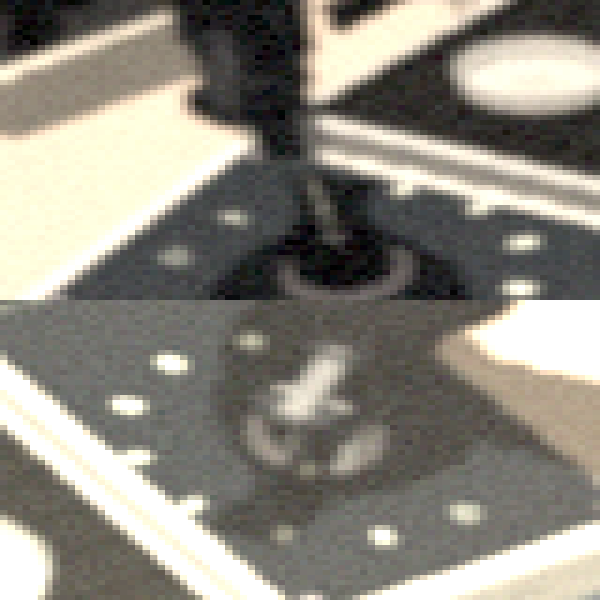

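```bash
python3 -c "
import cv2,numpy as np
a=cv2.imread('pics/side3.png')[60:360,240:440];b=cv2.imread('pics/scene3.png')[20:320,180:380]
cv2.imwrite('pics/c4.png',cv2.convertScaleAbs(cv2.resize(np.hstack([a,b]),None,fx=2,fy=2,interpolation=3),alpha=1.4))
"
```

```text
(no output)
```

View pics/c4.png

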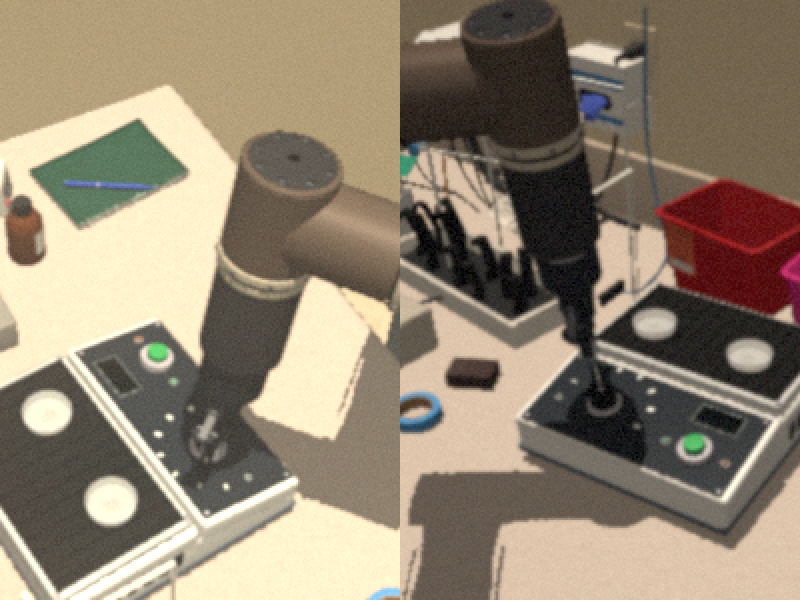

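The scene half shows the hand over the dial with a clear gap, its fingertips well above the lever. The side half agrees: the pale fingertips hover over the hub at about (208,430). From the wrist picture at the start, an 85 mm opening over 206 px puts the real finger end about 28 mm behind the reported TCP. I'll back off and go lower in steps, watching the force.

Call:
send_rows(commands=[[[-0.071, 0.031, 0], [0, 0, -1]], [[-0.071, 0.031, 0], [0, 0, -1]], [[-0.071, 0.031, 0], [0, 0, -1]], [[-0.071, 0.031, 0], [0, 0, -1]], [[-0.071, 0.031, 0], [0, 0, -1]], [[-0.071, 0.031, 0], [0, 0, -1]], [[-0.071, 0.031, 0], [0, 0, -1]], [[-0.071, 0.031, 0], [0, 0, -1]], [[0, 0, 0], [0, 0, 0]]])

```text
time: 6.25
eef_pos: [0.5786, 0.1551, 0.1003]
eef_rot: [-0.023, 0.983, -0.163, 0.084]
contact_force: [0.2, 0.3, -0.0]
gripper_width: 0.0001
finger_force: 0.0
```

Call:
send_rows(commands=[[[0, 0, 0.05], [0, 0, 0]], [[0, 0, 0.05], [0, 0, 0]], [[0, 0, 0.05], [0, 0, 0]], [[0, 0, 0.05], [0, 0, 0]], [[0, 0, 0], [0, 0, 0]]])

```text
time: 6.75
eef_pos: [0.5806, 0.155, 0.0898]
eef_rot: [-0.022, 0.983, -0.164, 0.084]
contact_force: [0.5, 0.4, -1.0]
gripper_width: 0.0002
finger_force: 0.0
```

```bash
python3 -c "
from plan import *
rel(*pose(.045,.0175,.014,65))"
```

```text
t 6.75 F [ 0.54  0.4  -0.97] w 0.0002
turn units [0.01 0.01 0.1 ] then shift units (final axes) [-0.018 -0.018 -0.196] shift cur axes [-0.018 -0.018 -0.196]
tcp in panel mm [[  3.6 109.    4.2]]
```

Call:
send_rows(commands=[[[0, 0, 0.04], [0, 0, 0]], [[0, 0, 0.04], [0, 0, 0]], [[0, 0, 0], [0, 0, 0]]])

```text
time: 7.05
eef_pos: [0.5814, 0.1552, 0.0861]
eef_rot: [-0.023, 0.983, -0.164, 0.084]
contact_force: [-0.2, -0.3, 0.7]
gripper_width: 0.0002
finger_force: 0.0
```

Call:
send_rows(commands=[[[0, 0, 0.04], [0, 0, 0]], [[0, 0, 0.04], [0, 0, 0]], [[0, 0, 0], [0, 0, 0]]])

```text
time: 7.35
eef_pos: [0.582, 0.1552, 0.0821]
eef_rot: [-0.023, 0.983, -0.164, 0.084]
contact_force: [-1.1, -0.2, -0.2]
gripper_width: 0.0001
finger_force: 0.0
```

Call:
send_rows(commands=[[[0, 0, 0.04], [0, 0, 0]], [[0, 0, 0.04], [0, 0, 0]], [[0, 0, 0], [0, 0, 0]]])

```text
time: 7.65
eef_pos: [0.5827, 0.1553, 0.0782]
eef_rot: [-0.023, 0.983, -0.164, 0.084]
contact_force: [-0.3, -0.2, -1.4]
gripper_width: 0.0001
finger_force: 0.0
```

```bash
python3 -c "
from plan import *
rel(*pose(.045,.0175,.014,65))"
```

```text
t 7.65 F [-0.34 -0.2  -1.38] w 0.0001
turn units [0.   0.01 0.11] then shift units (final axes) [-0.019 -0.016 -0.431] shift cur axes [-0.019 -0.016 -0.431]
tcp in panel mm [[  3.7 109.1  -7.6]]
```

Call:
send_rows(commands=[[[-0.02, -0.016, 0.04], [0, 0, 0]], [[0.073, -0.025, 0], [0, 0, 1]], [[0.073, -0.025, 0], [0, 0, 1]], [[0.073, -0.025, 0], [0, 0, 1]], [[0.073, -0.025, 0], [0, 0, 1]], [[0.037, -0.013, 0], [0, 0, 0.5]], [[0.037, -0.013, 0], [0, 0, 0.5]]])

```text
time: 8.35
eef_pos: [0.6013, 0.1536, 0.0796]
eef_rot: [-0.039, 0.93, -0.357, 0.078]
contact_force: [-1.6, 2.2, 0.8]
gripper_width: -0.0002
finger_force: 1.3
```

Call:
send_rows(commands=[[[0.037, -0.013, 0], [0, 0, 0.5]], [[0.037, -0.013, 0], [0, 0, 0.5]]])

```text
time: 8.55
eef_pos: [0.6048, 0.1521, 0.0803]
eef_rot: [-0.042, 0.915, -0.393, 0.076]
contact_force: [-1.4, 0.5, 0.3]
gripper_width: -0.0002
finger_force: 0.7
```

Call:
send_rows(commands=[[[0.037, -0.013, 0], [0, 0, 0.5]], [[0.037, -0.013, 0], [0, 0, 0.5]]])

```text
time: 8.75
eef_pos: [0.6083, 0.1503, 0.0809]
eef_rot: [-0.045, 0.899, -0.43, 0.075]
contact_force: [0.9, 1.6, -0.2]
gripper_width: -0.0
finger_force: 0.3
```

```bash
python3 -c "
from plan import *
rel(*pose(.045,.0175,-.01,-38))
m=env.camera_model('wrist');im=env.camera('wrist')[:,:,::-1];cv2.imwrite('pics/w5.png',im)
def line(im):
    # white line on lever: bright pixels projected on the lever-top plane, radius 10..45 mm from axis
    v,u=np.nonzero(im.min(2)>95);P=onplane(p,m,np.c_[u,v],.027)-[0,.062,0];r=np.hypot(P[:,0],P[:,1])
    k=(r>.020)&(r<.044);a=np.degrees(np.arctan2(P[k,1],P[k,0]));h,e=np.histogram(a,np.arange(-180,181,5));return [(int(x),int(c)) for x,c in zip(e,h) if c>5]
print(line(im))"
```

```text
t 8.75 F [ 0.95  1.58 -0.25] w -0.0
turn units [-0.000e+00  1.000e-02  1.556e+01] then shift units (final axes) [ 0.628 -0.934  0.015] shift cur axes [1.086 0.295 0.014]
tcp in panel mm [[ 28.7 101.6  -9.3]]
[(-80, 15), (-75, 24), (-70, 37), (-65, 47), (-60, 49), (-55, 48), (-50, 57), (-45, 56), (-40, 55), (-35, 61), (-30, 58), (-25, 58), (-20, 56), (-15, 55), (-10, 58), (-5, 54), (0, 51), (5, 32), (30, 300), (35, 39)]
```

```bash
cat >> plan.py <<'E'
def lever():
    m=env.camera_model('wrist');im=env.camera('wrist');v,u=np.nonzero(im.min(2)>95)
    P=onplane(p,m,np.c_[u,v],.027)-[0,.062,0];r=np.hypot(P[:,0],P[:,1]);k=(r>.028)&(r<.044)
    a=np.degrees(np.arctan2(P[k,1],P[k,0]));h,e=np.histogram(a,np.arange(-180,181,3))
    print('lever',[(int(x),int(c)) for x,c in zip(e,h) if c>12])
E
```

Call:
send_rows(commands=[[[0.037, -0.013, 0], [0, 0, 0.5]], [[0.037, -0.013, 0], [0, 0, 0.5]], [[0, 0, 0], [0, 0, 0]]])

```text
time: 9.1
eef_pos: [0.6115, 0.1478, 0.0813]
eef_rot: [-0.048, 0.881, -0.465, 0.073]
contact_force: [-0.1, 0.2, 0.3]
gripper_width: -0.0
finger_force: 0.0
```

```bash
python3 -c "
from plan import *
lever();rel(*pose(.045,.0175,-.01,-38))"
```

```text
lever [(21, 129), (24, 128)]
t 9.15 F [ 0.25 -0.35 -0.2 ] w -0.0001
turn units [ 0.   0.  14.6] then shift units (final axes) [ 0.619 -0.855  0.013] shift cur axes [1.029 0.234 0.013]
tcp in panel mm [[31.6 98.8 -9.3]]
```

Call:
send_rows(commands=[[[0.037, -0.013, 0], [0, 0, 0.5]], [[0.037, -0.013, 0], [0, 0, 0.5]], [[0.037, -0.013, 0], [0, 0, 0.5]], [[0.037, -0.013, 0], [0, 0, 0.5]], [[0.037, -0.013, 0], [0, 0, 0.5]], [[0.037, -0.013, 0], [0, 0, 0.5]], [[0.037, -0.013, 0], [0, 0, 0.5]], [[0.037, -0.013, 0], [0, 0, 0.5]], [[0.037, -0.013, 0], [0, 0, 0.5]], [[0.037, -0.013, 0], [0, 0, 0.5]]])

```text
time: 10.15
eef_pos: [0.6244, 0.1338, 0.0834]
eef_rot: [-0.061, 0.771, -0.63, 0.062]
contact_force: [-0.9, 1.0, 0.3]
gripper_width: 0.0
finger_force: 0.4
```

```bash
python3 -c "
from plan import *
lever();rel(*pose(.045,.0175,-.01,-38))"
```

```text
lever [(-54, 13), (-42, 15), (0, 30), (3, 161), (6, 38)]
t 10.2 F [ 0.03  0.53 -0.1 ] w -0.0001
turn units [0.   0.   9.55] then shift units (final axes) [ 0.523 -0.477  0.014] shift cur axes [0.708 0.017 0.014]
tcp in panel mm [[43.5 83.4 -9.3]]
```

Call:
send_rows(commands=[[[0.037, -0.013, 0], [0, 0, 0.5]], [[0.037, -0.013, 0], [0, 0, 0.5]], [[0, 0, 0], [0, 0, 0]], [[0, 0, 0], [0, 0, 0]]])

```text
time: 10.6
eef_pos: [0.6264, 0.1303, 0.0837]
eef_rot: [-0.064, 0.746, -0.66, 0.059]
contact_force: [0.1, -0.2, 0.0]
gripper_width: 0.0002
finger_force: 0.0
```

```bash
python3 -c "
from plan import *
lever();rel(*pose(.045,.0175,-.01,-38))"
```

```text
lever [(-57, 14), (-51, 13), (-45, 13), (-42, 13), (-12, 79), (-9, 165), (-6, 36)]
t 10.65 F [ 0.25 -0.07  0.01] w 0.0001
turn units [0.  0.  8.6] then shift units (final axes) [ 0.488 -0.41   0.015] shift cur axes [ 0.637 -0.006  0.015]
tcp in panel mm [[45.1 79.9 -9.3]]
```

Call:
send_rows(commands=[[[0.037, -0.013, 0], [0, 0, 0.5]], [[0.037, -0.013, 0], [0, 0, 0.5]], [[0.037, -0.013, 0], [0, 0, 0.5]], [[0.037, -0.013, 0], [0, 0, 0.5]], [[0.037, -0.013, 0], [0, 0, 0.5]], [[0.037, -0.013, 0], [0, 0, 0.5]], [[0.037, -0.013, 0], [0, 0, 0.5]], [[0.037, -0.013, 0], [0, 0, 0.5]], [[0.037, -0.013, 0], [0, 0, 0.5]], [[0.037, -0.013, 0], [0, 0, 0.5]], [[0.037, -0.013, 0], [0, 0, 0.5]]])

```text
time: 11.75
eef_pos: [0.6319, 0.1098, 0.0843]
eef_rot: [0.075, -0.583, 0.808, -0.044]
contact_force: [-0.5, 0.5, 0.5]
gripper_width: 0.0002
finger_force: 0.3
```

```bash
python3 -c "
from plan import *
lever();rel(*pose(.045,.0175,-.01,-38))"
```

```text
lever [(-87, 16), (-84, 15), (-81, 15), (-78, 13), (-75, 18), (-69, 13), (-30, 76), (-27, 149), (99, 38), (102, 20), (105, 34), (108, 14)]
t 11.8 F [ 1.03 -0.13  0.59] w 0.0003
turn units [0.   0.   3.05] then shift units (final axes) [ 0.196 -0.095  0.015] shift cur axes [ 0.214 -0.045  0.015]
tcp in panel mm [[48.5 58.7 -9.3]]
```

Call:
send_rows(commands=[[[0.037, -0.013, 0], [0, 0, 0.5]], [[0.037, -0.013, 0], [0, 0, 0.5]], [[0, 0, 0], [0, 0, 0]], [[0, 0, 0], [0, 0, 0]], [[0, 0, 0], [0, 0, 0]]])

```text
time: 12.3
eef_pos: [0.632, 0.1057, 0.0843]
eef_rot: [0.077, -0.551, 0.83, -0.041]
contact_force: [-0.1, -0.1, 0.5]
gripper_width: -0.0002
finger_force: 0.0
```

```bash
python3 -c "
from plan import *
lever();rel(*pose(.045,.0175,-.01,-38))"
```

```text
lever [(-90, 15), (-87, 19), (-84, 15), (-78, 13), (-48, 141), (-45, 97), (99, 13), (102, 32), (105, 16), (108, 37)]
t 12.35 F [-0.2   0.24  0.02] w 0.0002
turn units [0.  0.  2.1] then shift units (final axes) [ 0.133 -0.052  0.015] shift cur axes [ 0.14  -0.029  0.015]
tcp in panel mm [[48.3 54.9 -9.2]]
```

Lever at about -45°, on bar 5, with the finger free of it. I'll back away, rise and go over the button.

Call:
send_rows(commands=[[[-0.1, 0, 0], [0, 0, 0]], [[-0.05, 0, 0], [0, 0, 0]], [[0, 0, -0.2], [0, 0, 0]], [[0, 0, -0.3], [0, 0, 0]], [[0, 0, -0.3], [0, 0, 0]], [[0, 0, -0.3], [0, 0, 0]], [[0, 0, 0], [0, 0, 0]]])

```text
time: 13.05
eef_pos: [0.6265, 0.1123, 0.1423]
eef_rot: [0.079, -0.551, 0.83, -0.041]
contact_force: [1.6, 0.7, 0.1]
gripper_width: -0.0001
finger_force: 0.0
```

```bash
python3 -c "
from plan import *
lever();rel(*bpose(.025,th=-28.4))"
```

```text
lever [(-48, 81), (-45, 47)]
t 13.1 F [-0.3   0.21 -0.59] w -0.0001
turn units [-0.02  0.03 -0.01] then shift units (final axes) [ 3.34  -0.145  0.447] shift cur axes [ 3.341 -0.147  0.439]
tcp in panel mm [[52.8 61.8 47.4]]
```

Call:
send_rows(commands=[[[0.3, -0.013, 0], [0, 0, 0]], [[0.3, -0.013, 0], [0, 0, 0]], [[0.3, -0.013, 0], [0, 0, 0]], [[0.3, -0.013, 0], [0, 0, 0]], [[0.3, -0.013, 0], [0, 0, 0]], [[0.3, -0.013, 0], [0, 0, 0]], [[0.3, -0.013, 0], [0, 0, 0]], [[0.3, -0.013, 0.1], [0, 0, 0]], [[0.3, -0.013, 0.1], [0, 0, 0]], [[0.3, -0.013, 0.12], [0, 0, 0]], [[0.34, -0.015, 0.12], [0, 0, 0]], [[0, 0, 0], [0, 0, 0]]])

```text
time: 14.3
eef_pos: [0.5702, -0.0466, 0.1029]
eef_rot: [0.076, -0.55, 0.831, -0.04]
contact_force: [0.3, 0.5, 0.3]
gripper_width: 0.0
finger_force: 0.0
```

```bash
python3 -c "
from plan import *
lever();rel(*bpose(-.006,th=-28.4))
m=env.camera_model('wrist');im=env.camera('wrist')[:,:,::-1];cv2.imwrite('pics/w6.png',im)
print(proj(m,bpose(.018)[0]))
hsv=cv2.cvtColor(im,cv2.COLOR_BGR2HSV);v,u=np.nonzero(cv2.inRange(hsv,(50,130,60),(80,255,255)));print(u.min(),u.max(),v.min(),v.max(),len(u))
c=cv2.resize(im[180:340,220:420],None,fx=4,fy=3.75);cv2.imwrite('pics/c6.png',c)"
```

```text
lever []
t 14.35 F [ 0.43  0.22 -0.16] w -0.0002
turn units [ 0.02 -0.01 -0.03] then shift units (final axes) [-0.047 -0.024  0.579] shift cur axes [-0.048 -0.025  0.579]
tcp in panel mm [[-22.5 -90.   23. ]]
[[317.53250969 278.61361192]]
296 343 252 291 1221
```

View pics/c6.png

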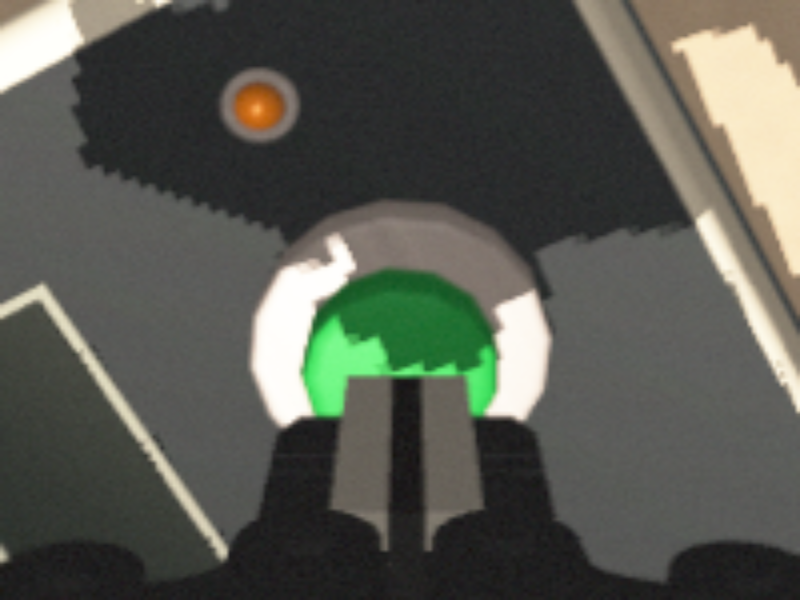

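The crop shows the shut fingertips at about (408,380), above the green disc centred at about (400,365), so they are over the button. I go down, then press in small steps watching the force.

Call:
send_rows(commands=[[[-0.045, -0.02, 0.1], [0, 0, 0]], [[0, 0, 0.1], [0, 0, 0]], [[0, 0, 0.1], [0, 0, 0]], [[0, 0, 0.1], [0, 0, 0]], [[0, 0, 0.06], [0, 0, 0]], [[0, 0, 0.06], [0, 0, 0]], [[0, 0, 0], [0, 0, 0]]])

```text
time: 15.1
eef_pos: [0.578, -0.0425, 0.0789]
eef_rot: [0.077, -0.551, 0.83, -0.041]
contact_force: [-0.4, -0.8, 0.6]
gripper_width: 0.0001
finger_force: 0.0
```

Call:
send_rows(commands=[[[0, 0, 0.04], [0, 0, 0]], [[0, 0, 0.04], [0, 0, 0]], [[0, 0, 0], [0, 0, 0]]])

```text
time: 15.4
eef_pos: [0.5788, -0.0424, 0.0753]
eef_rot: [0.077, -0.551, 0.83, -0.041]
contact_force: [1.0, 0.4, 0.1]
gripper_width: 0.0002
finger_force: 0.0
```

Call:
send_rows(commands=[[[0, 0, 0.04], [0, 0, 0]], [[0, 0, 0], [0, 0, 0]]])

```text
time: 15.6
eef_pos: [0.5794, -0.0423, 0.0736]
eef_rot: [0.077, -0.551, 0.83, -0.041]
contact_force: [-0.5, -0.7, 1.5]
gripper_width: 0.0
finger_force: 0.9
```

Call:
send_rows(commands=[[[0, 0, 0.04], [0, 0, 0]], [[0, 0, 0], [0, 0, 0]]])

```text
time: 15.8
eef_pos: [0.5798, -0.0423, 0.0716]
eef_rot: [0.077, -0.551, 0.83, -0.041]
contact_force: [-0.1, -0.4, 3.4]
gripper_width: -0.0
finger_force: 1.5
```

Call:
send_rows(commands=[[[0, 0, 0.03], [0, 0, 0]], [[0, 0, 0], [0, 0, 0]]])

```text
time: 16.0
eef_pos: [0.58, -0.0423, 0.0701]
eef_rot: [0.077, -0.551, 0.83, -0.041]
contact_force: [-1.4, 0.1, 3.8]
gripper_width: -0.0001
finger_force: 1.9
```

Call:
send_rows(commands=[[[0, 0, 0.03], [0, 0, 0]], [[0, 0, 0], [0, 0, 0]]])

```text
time: 16.2
eef_pos: [0.5803, -0.0422, 0.0686]
eef_rot: [0.077, -0.551, 0.83, -0.041]
contact_force: [-1.0, -0.0, 4.6]
gripper_width: 0.0
finger_force: 2.4
```

Call:
send_rows(commands=[[[0, 0, 0.02], [0, 0, 0]], [[0, 0, 0], [0, 0, 0]]])

```text
time: 16.4
eef_pos: [0.5804, -0.0423, 0.0685]
eef_rot: [0.077, -0.551, 0.83, -0.041]
contact_force: [-4.8, -0.6, 11.7]
gripper_width: 0.0004
finger_force: 6.3
```

Bottomed out: about 6 mm of travel, then a stiff stop at 12 N. Releasing.

Call:
send_rows(commands=[[[0, 0, 0], [0, 0, 0]], [[0, 0, -0.04], [0, 0, 0]], [[0, 0, -0.06], [0, 0, 0]], [[0, 0, -0.1], [0, 0, 0]], [[0, 0, -0.2], [0, 0, 0]], [[0, 0, -0.3], [0, 0, 0]], [[0, 0, -0.4], [0, 0, 0]], [[0, 0, -0.4], [0, 0, 0]], [[0, 0, -0.2], [0, 0, 0]], [[0, 0, 0], [0, 0, 0]]])

```text
time: 17.4
eef_pos: [0.5662, -0.0435, 0.153]
eef_rot: [0.078, -0.551, 0.83, -0.041]
contact_force: [-0.4, 0.2, -0.4]
gripper_width: -0.0002
finger_force: 0.0
```

```bash
python3 -c "
from plan import *
lever();rel(*bpose(.05,th=-28.4))
# lever angle from scene: bright line on lever top; green still up
for n in('scene','side'):
    m=env.camera_model(n);g=env.camera(n).min(2).astype(int)
    for a in(-15,-45,-75):
        print(n,a,[int(g[tuple(np.round(proj(m,pose(x,0,.027,a)[0])[0]).astype(int)[::-1])]) for x in(.02,.026,.032,.038,.044)])
"
```

```text
lever []
t 17.45 F [-0.09  0.04 -0.72] w 0.0002
turn units [-0.01  0.01 -0.02] then shift units (final axes) [0.032 0.004 0.422] shift cur axes [0.033 0.004 0.422]
tcp in panel mm [[-19.3 -87.2  71.1]]
scene -15 [42, 41, 38, 38, 60]
scene -45 [73, 91, 69, 76, 63]
scene -75 [13, 1, 13, 1, 10]
side -15 [46, 42, 41, 37, 49]
side -45 [136, 119, 129, 133, 127]
side -75 [62, 61, 63, 63, 60]
```

Both fixed cameras see the white line along -45°, which is speed 5. The button has been released and the arm is clear, so I'm handing in.

```bash
python3 -c "
from workcell import env
print(env.close_job())"
```

```text
the job is handed in; nothing more can be done
None
```

The lever was pushed click by click from speed 2 to speed 5, then the green start button was pressed to its stop and released, and the job was handed in at about 17.5 s with the arm clear and only the lever and button touched.

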